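Thread the brass bush onto the gearbox parts stand

ROBOT

A 6-joint arm with a two-finger parallel gripper is mounted at the origin on the work surface. World frame = base frame: x ahead of the robot, y to its left, z up, the work surface at z = 0. Lengths are in m, angles in degrees, forces in N, time in s.
With the tool pointing down it reaches from about 0.4 to 0.925 m from the base axis. Payload 3.4 kg.
Tool frame: the origin (TCP) lies at the very end of the fingers, on their centre line; the grasp point (between the pads) lies 19 mm behind it; z points along the fingers, y is the line along which they close (so a half turn about z gives the same grasp; the last joint's range is limited). The gripper opens to 85 mm and grips with 20 to 120 N. Pads are 22 mm wide; open, the fingers measure 114 mm over their backs; the gripper's body (76 mm by 85 mm) begins 54 mm behind the grasp point. The pads swing forward as they close: fully open they stand 13 mm farther back than shut.
Start: joints at [-68.554, 17.578, 86.31, -0, 76.112, -4.211], TCP at [0.249, -0.518, 0.231] pointing down, gripper open.
Joint ranges: [-179.03, 179.03], [-60, 130.46], [8.19, 133.38], [-81.62, 261.62], [5.75, 156.47], [-153.77, 153.77]. Speed limits (degrees/s): [147.25, 147.25, 180, 180, 180, 180].

INTERFACE

Orientations are given as a 3x3 rotation matrix whose columns are the frame's x, y, z axes.
In Python, from rig import readout, vision, workorder gives the robot as it stands.
- The arm moves only by the shell command python3 -m crank 'ROWS' [OPENING] [FORCE]. ROWS is JSON, a list of rows, each an object of numbers: "dx", "dy", "dz": the shift along the world's x, y, z in m; "wx", "wy", "wz": the turn, a rotation vector about the world's x, y, z in degrees. A call has 1 to 10 rows; each row is the pose to reach, as a shift and turn from the pose commanded when the call began; what a row does not reach only later rows make up. A row lasts 1/8 s, in which the tool goes at most 62.5 mm and 10.7 degrees, less where a joint would pass 70% of its speed; a pose out of reach is approached as far as the arm can. A call with a gripper value outside its range is refused whole. OPENING is the opening, from 0 (shut) to 1 (fully open), set as the call begins (- or left out, the last holds). The fingers move at their own pace and stop on an object; FORCE is the grip in N (left out, the last holds). Time passes only in rows, so rows that repeat a pose let the fingers close. It gives the time, the measured TCP pose, the force, the opening and the grip force at its end, in the units of the state.
- readout.get_obs(): the state, without advancing time (a new reading comes with each control period).
- vision.capture(name): name is "scene" or "side" or "wrist"; returns a dict with "color" (420x560x3 uint8, red, green, blue), "z_map" (420x560 float32, m along the optical axis (not along the pixel's ray), 0 where there is no reading), "fx", "fy", "cx", "cy" (pixels), "extrinsics" (4x4, takes a point from world to camera coordinates). Camera axes: x right, y up, looking along -z (the intrinsics and any distortion apply to the point x, -y, -z); pixel columns grow to the right and rows downward; lengths in m; the calibration is good to about 2 mm. A picture is of the moment at which its call begins.
- workorder.job_done(): hands the job in; it is judged then, once.
The state is a dict: "time": time; "qpos": joint angles; "joint_vel": joint speeds; "joint_efforts": joint torques, N m; "ee_pos": TCP position; "ee_rot": TCP orientation; "ft_force": force on the tool from outside, world axes, zero at the start; "wrist_torque": the same for the moment, N m; "grip_width": finger opening in m; "grip_force": force on a finger pad.
Only numpy, scipy, OpenCV 4.12 (cv2) and the standard library are available. Lean on these libraries where they do the work, as an engineer would, in place of code of your own. Each camera call takes 0.05 s, during which the arm holds its last target. There are 200 camera calls.

TASK

The gearbox parts are being kept in order on the stand with the red base. Take the brass bush out of the blue sorting box, slip it over the stand's upright rod and leave it lying flat on the steel gear that is already there. Leave the steel bush of the same size in its compartment.

Things in the scene. Friction and masses are not known exactly. Their poses are not given: they have to be found in the camera images.
- brass_bush: The brass (yellow metal) bush: a plain tube standing on end, 40 mm outer diameter, 28 mm bore, 30 mm tall, about 150 g. Origin at the centre of its underside, z up along the bore. It stands in one of the four compartments of the sorting box, which one varies, near the compartment's middle, with at least 25 mm free all round it.
- steel_bush: The steel (silver) bush, same shape and size as the brass one, standing in another compartment; to be left there. Origin at the centre of its underside, z up.
- sorting_box: Blue open plastic box fixed to the bench, 215 x 215 mm and 35 mm high, walls, dividers and floor 5 mm thick. One cross of dividers, as high as the walls (35 mm above the bench), makes four equal compartments of 100 x 100 mm inside. Origin at the centre of its underside on the bench; x and y along its sides. The other two compartments hold a flat black rubber ring and a dark bolt, which stay lower than 30 mm.
- seat (a point): The seat on the parts stand: the point on the axis of the rod at the top face of the dark steel gear, 24 mm above the bench; z up along the rod. The stand is fixed to the bench: a red square base 100 x 100 x 12 mm, on it a dark steel gear 80 mm across and 12 mm thick that cannot move, and from the middle of the gear a thin upright white-painted rod of 8 mm diameter which rises 45 mm above the gear (its tip is 69 mm above the bench).

How it is judged (in metres and radians):
At the end, for the whole second after the job is handed in: The brass bush is round the rod (its axis within 12 mm of the rod's), its underside within 4 mm of the top of the gear, upright within 10 degrees and at rest; the steel bush is still in its compartment (within 55 mm of where it started) (horizontal distance between brass_bush and seat below 0.012 m and z of brass_bush in the frame of seat between -0.004 and 0.004 m and angle between brass_bush's own z axis and vertical below 0.17 rad and linear speed of brass_bush below 0.02 m/s and distance of steel_bush from where it was at the start of the episode below 0.055 m); the robot touches nothing.
It fails at once if the steel bush is taken out of its compartment (moved more than 55 mm) (distance of steel_bush from where it was at the start of the episode above 0.055 m).
It also fails if it takes over 32 s, if anything falls off the work surface, if the arm or the gripper's body presses on something with over 40 N, if the wrist force passes 120 N, or if a joint passes its speed limit or range.

## Working session

There is one attempt and no reset: what is moved stays moved. The work goes in short steps, Python scripts to look and compute and a shell command to move; the robot and the scene stay as the last step left them, time stands still between calls to the robot, and variables do not carry over. Pictures are saved under pics/ and viewed, at most 10 in all, crops included, and the job is handed in when it is done.

```bash
mkdir -p pics
cat > h.py <<'E'
import numpy as np, cv2, pickle
from rig import readout, vision, workorder
def snap(n,f):
    c=vision.capture(n); pickle.dump(c,open(f'pics/{f}.pkl','wb')); cv2.imwrite(f'pics/{f}.png',c['color'][:,:,::-1]); return c
def ray(c,u,v):
    E=np.array(c['extrinsics']);R,t=E[:3,:3],E[:3,3]
    d=np.array([(u-c['cx'])/c['fx'],-(v-c['cy'])/c['fy'],-1.])
    return -R.T@t, R.T@d
def at_z(c,u,v,z):
    o,d=ray(c,u,v); return o+d*(z-o[2])/d[2]
def cloud(c):
    v,u=np.mgrid[:420,:560]; E=np.array(c['extrinsics']);R,t=E[:3,:3],E[:3,3]
    d=np.stack([(u-c['cx'])/c['fx'],-(v-c['cy'])/c['fy'],-np.ones(u.shape)],-1)*c['z_map'][...,None]
    return (d-t)@R
E
python3 - <<'E'
from h import *
snap('scene','s1');w=snap('wrist','w1')
a=cv2.imread('pics/s1.png');o=readout.get_obs();print(o)
E=np.array(w['extrinsics']);print(-E[:3,:3].T@E[:3,3],E[:3,:3])
E
```

```text
{'time': 0.1, 'qpos': array([-6.85535269e+01,  1.76200805e+01,  8.63755648e+01, -6.75408466e-04,
        7.61114238e+01, -4.20838552e+00]), 'joint_vel': array([-0.03655948, -0.1695574 , -0.20442684, -0.04030095,  0.04939674,
       -0.06861046]), 'joint_efforts': array([ 3.81293949e-04, -4.58527529e+01, -2.52607548e+01, -4.37040296e-05,
        5.55858744e-03,  1.17610796e-05]), 'ee_pos': array([ 0.24871807, -0.51773653,  0.23045763]), 'ee_rot': array([[ 9.01417221e-01,  4.32950935e-01, -6.93909677e-04],
       [ 4.32951473e-01, -9.01415560e-01,  1.73513219e-03],
       [ 1.25726124e-04, -1.86450725e-03, -9.99998254e-01]]), 'ft_force': array([0.06900055, 0.11610689, 0.35699279]), 'wrist_torque': array([-0.01166826,  0.03709968, -0.01383181]), 'grip_force': 0.0, 'grip_width': 0.08535347875936121}
[ 0.32134648 -0.48393772  0.37369664] [[ 0.43353726 -0.90113444 -0.00147438]
 [ 0.85657032  0.41260445 -0.30991104]
 [ 0.27987985  0.13309507  0.95076441]]
```

View pics/s1.png

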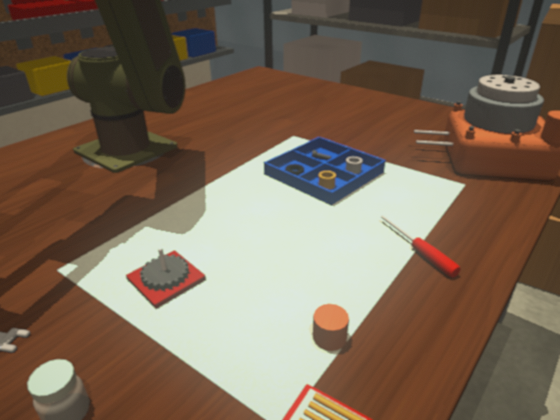

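The scene shows the brass bush at about (327,178), the steel bush at (354,162) and the stand at (166,270), with the rod tip near (161,251). I'll enlarge both areas.

Run:
```python
from h import *
a=cv2.imread('pics/s1.png');c=pickle.load(open('pics/s1.pkl','rb'))
f=lambda x,y:cv2.resize(a[y:y+90,x:x+130],None,fx=6,fy=3*2,interpolation=cv2.INTER_CUBIC)[:540]
b=np.vstack([cv2.resize(a[125:210,260:390],(390*2,85*6))])
s=cv2.resize(a[235:310,115:215],(800,600),interpolation=cv2.INTER_CUBIC)
cv2.imwrite('pics/c1.png',np.hstack([cv2.resize(a[130:205,260:390],(520,300),interpolation=3),cv2.resize(s,(280,210)).copy() if 0 else cv2.copyMakeBorder(cv2.resize(a[240:310,120:190],(280,280),interpolation=3),0,20,0,0,0)]))
P=cloud(c)
for n,u,v,z in [('brass',327,175,.035),('steel',354,160,.035),('gear',166,270,.024),('tip',161,251,.069)]: print(n,at_z(c,u,v,z).round(3),P[v,u].round(3))
```

```text
brass [0.564 0.163 0.035] [0.554 0.179 0.025]
steel [0.573 0.268 0.035] [0.565 0.284 0.026]
gear [ 0.525 -0.274  0.024] [ 0.526 -0.274  0.025]
tip [ 0.528 -0.277  0.069] [ 0.522 -0.274  0.064]
```

View pics/c1.png

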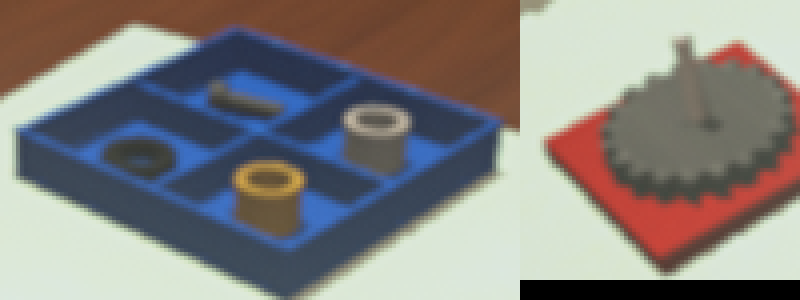

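```bash
python3 - <<'E'
from h import *
c=pickle.load(open('pics/s1.pkl','rb'))
q=[at_z(c,260+x/4,130+y/4,.035) for x,y in [(16,128),(235,28),(500,123),(285,235)]]
for p in q: print(p.round(3))
print([np.degrees(np.arctan2(*(q[j]-q[i])[1::-1])) for i,j in [(0,1),(3,2),(0,3),(1,2)]])
print(at_z(c,160.8,249.5,.069),at_z(c,167.5,271,.024))
E
python3 -m crank '[{"dx":0.02,"dy":0.06,"dz":0},{"dx":0.05,"dy":0.12},{"dx":0.08,"dy":0.18},{"dx":0.11,"dy":0.24},{"dx":0.14,"dy":0.30},{"dx":0.17,"dy":0.36},{"dx":0.19,"dy":0.42},{"dx":0.22,"dy":0.48},{"dx":0.24,"dy":0.52},{"dx":0.26,"dy":0.56}]' 1
```

```text
[0.405 0.124 0.035]
[0.425 0.332 0.035]
[0.636 0.312 0.035]
[0.606 0.116 0.035]
[np.float64(84.59493530458602), np.float64(81.52134092797692), np.float64(-2.2757215246835023), np.float64(-5.416431643416354)]
[ 0.52412617 -0.27512487  0.069     ] [ 0.52913655 -0.27366206  0.024     ]validation failed for argument at $[0]...
```

The call was refused, probably because each row needs all six keys.

```bash
python3 -m crank '[{"dx":0.02,"dy":0.06,"dz":0,"wx":0,"wy":0,"wz":0},{"dx":0.05,"dy":0.12,"dz":0,"wx":0,"wy":0,"wz":0},{"dx":0.08,"dy":0.17,"dz":0,"wx":0,"wy":0,"wz":0},{"dx":0.11,"dy":0.22,"dz":0,"wx":0,"wy":0,"wz":0},{"dx":0.14,"dy":0.27,"dz":0,"wx":0,"wy":0,"wz":0},{"dx":0.17,"dy":0.33,"dz":0,"wx":0,"wy":0,"wz":0},{"dx":0.19,"dy":0.39,"dz":0,"wx":0,"wy":0,"wz":0},{"dx":0.21,"dy":0.45,"dz":0,"wx":0,"wy":0,"wz":0},{"dx":0.23,"dy":0.50,"dz":0,"wx":0,"wy":0,"wz":0},{"dx":0.25,"dy":0.56,"dz":0,"wx":0,"wy":0,"wz":0}]' 1
```

```text
time: 1.35
ee_pos: [0.4991, 0.0428, 0.2311]
ee_rot: [[0.901, 0.433, 0.0], [0.433, -0.901, -0.0], [-0.0, 0.0, -1.0]]
ft_force: [0.3, -0.8, 0.4]
grip_width: 0.0856
grip_force: 0.0
```

```bash
python3 -m crank '[{"dx":0.03,"dy":0.05,"dz":-0.02,"wx":0,"wy":0,"wz":5},{"dx":0.05,"dy":0.10,"dz":-0.05,"wx":0,"wy":0,"wz":10},{"dx":0.065,"dy":0.12,"dz":-0.08,"wx":0,"wy":0,"wz":13},{"dx":0.065,"dy":0.12,"dz":-0.08,"wx":0,"wy":0,"wz":13},{"dx":0.065,"dy":0.12,"dz":-0.08,"wx":0,"wy":0,"wz":13}]' 0.7
python3 -c "
from h import *
snap('wrist','w2');print(readout.get_obs()['ee_pos'],readout.get_obs()['grip_width'])"
```

```text
time: 1.98
ee_pos: [0.5632, 0.1605, 0.1513]
ee_rot: [[0.781, 0.624, -0.001], [0.624, -0.781, -0.001], [-0.001, -0.0, -1.0]]
ft_force: [-0.7, 0.5, 0.5]
grip_width: 0.0593
grip_force: 0.0
[0.56361566 0.16022636 0.15200653] 0.059842529683261
```

View pics/w2.png

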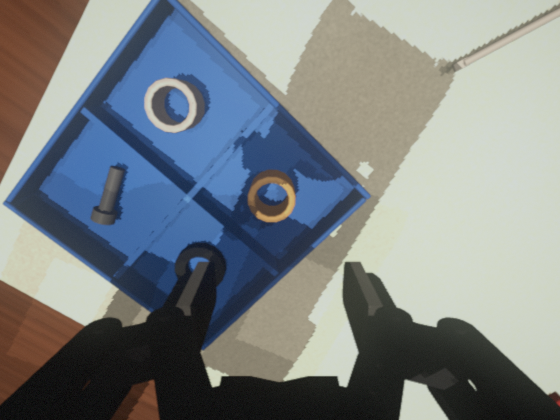

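The wrist view has the brass bush's top ring centred at about (271,198), the steel bush at (174,105) and the box's near corner at (368,195). The box is rotated about 45° to the fingers, as I intended.

Run:
```python
from h import *
c=pickle.load(open('pics/w2.pkl','rb'))
print(at_z(c,271,198,.035)); P=cloud(c)
m=cv2.inRange(cv2.cvtColor(c['color'],cv2.COLOR_RGB2HSV),(10,90,60),(30,255,255))[150:240,230:310]>0
q=P[150:240,230:310][m]; q=q[(q[:,2]>.031)&(q[:,2]<.04)]; print(len(q),q.min(0),q.max(0),(q.min(0)+q.max(0))/2)
for u,v in [(368,195),(165,2),(8,203)]: print(at_z(c,u,v,.035))
```

```text
[0.56292781 0.1672188  0.035     ]
820 [0.54253957 0.14753533 0.03102843] [0.58143473 0.18580654 0.03743499] [0.56198715 0.16667093 0.03423171]
[0.6143233  0.10704763 0.035     ]
[0.62747685 0.31059717 0.035     ]
[0.4246629  0.33321665 0.035     ]
```

```bash
python3 -m crank '[{"dx":-0.001,"dy":0.006,"dz":-0.04,"wx":0,"wy":0,"wz":0},{"dx":-0.001,"dy":0.006,"dz":-0.09,"wx":0,"wy":0,"wz":0},{"dx":-0.001,"dy":0.006,"dz":-0.12,"wx":0,"wy":0,"wz":0},{"dx":-0.001,"dy":0.006,"dz":-0.139,"wx":0,"wy":0,"wz":0},{"dx":-0.001,"dy":0.006,"dz":-0.139,"wx":0,"wy":0,"wz":0}]' 0.7
python3 -m crank '[{"dx":0,"dy":0,"dz":0,"wx":0,"wy":0,"wz":0},{"dx":0,"dy":0,"dz":0,"wx":0,"wy":0,"wz":0},{"dx":0,"dy":0,"dz":0,"wx":0,"wy":0,"wz":0},{"dx":0,"dy":0,"dz":0,"wx":0,"wy":0,"wz":0},{"dx":0,"dy":0,"dz":0,"wx":0,"wy":0,"wz":0}]' 0.2 50
```

```text
time: 2.65
ee_pos: [0.562, 0.1657, 0.0123]
ee_rot: [[0.782, 0.623, -0.001], [0.623, -0.782, -0.0], [-0.001, -0.001, -1.0]]
ft_force: [1.3, 0.1, 0.3]
grip_width: 0.0599
grip_force: 0.0
time: 3.28
ee_pos: [0.564, 0.1669, 0.0144]
ee_rot: [[0.781, 0.625, 0.003], [0.625, -0.781, 0.0], [0.003, 0.002, -1.0]]
ft_force: [-1.1, -1.0, 6.3]
grip_width: 0.0378
grip_force: 51.2
```

```bash
python3 -m crank '[{"dx":0,"dy":0,"dz":0.03,"wx":0,"wy":0,"wz":0},{"dx":0,"dy":0,"dz":0.08,"wx":0,"wy":0,"wz":0},{"dx":0,"dy":-0.02,"dz":0.12,"wx":0,"wy":0,"wz":0},{"dx":-0.01,"dy":-0.06,"dz":0.14,"wx":0,"wy":0,"wz":0},{"dx":-0.02,"dy":-0.11,"dz":0.14,"wx":0,"wy":0,"wz":0},{"dx":-0.03,"dy":-0.16,"dz":0.14,"wx":0,"wy":0,"wz":0},{"dx":-0.04,"dy":-0.21,"dz":0.14,"wx":0,"wy":0,"wz":0},{"dx":-0.04,"dy":-0.26,"dz":0.14,"wx":0,"wy":0,"wz":0},{"dx":-0.05,"dy":-0.31,"dz":0.14,"wx":0,"wy":0,"wz":0},{"dx":-0.06,"dy":-0.36,"dz":0.14,"wx":0,"wy":0,"wz":0}]' 
python3 -m crank '[{"dx":-0.01,"dy":-0.05,"dz":0,"wx":0,"wy":0,"wz":0},{"dx":-0.013,"dy":-0.09,"dz":0,"wx":0,"wy":0,"wz":0},{"dx":-0.013,"dy":-0.113,"dz":0,"wx":0,"wy":0,"wz":0},{"dx":-0.013,"dy":-0.113,"dz":0,"wx":0,"wy":0,"wz":0},{"dx":-0.013,"dy":-0.113,"dz":0,"wx":0,"wy":0,"wz":0}]' 
python3 -c "
from h import *
snap('wrist','w3');snap('side','d3')
a=cv2.imread('pics/w3.png');b=cv2.imread('pics/d3.png');cv2.imwrite('pics/c3.png',cv2.resize(np.hstack([a,b]),(800,300)))"
```

```text
time: 4.53
ee_pos: [0.5023, -0.1946, 0.1529]
ee_rot: [[0.781, 0.625, 0.001], [0.625, -0.781, -0.0], [0.001, 0.001, -1.0]]
ft_force: [0.2, 0.5, -1.7]
grip_width: 0.0378
grip_force: 51.1
time: 5.15
ee_pos: [0.4896, -0.3047, 0.1522]
ee_rot: [[0.781, 0.625, -0.001], [0.625, -0.781, 0.001], [0.0, -0.001, -1.0]]
ft_force: [-0.3, 0.5, -2.7]
grip_width: 0.0379
grip_force: 51.0
```

View pics/w3.png

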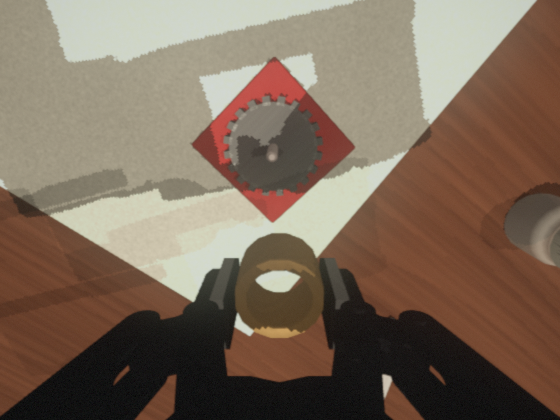

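View pics/d3.png

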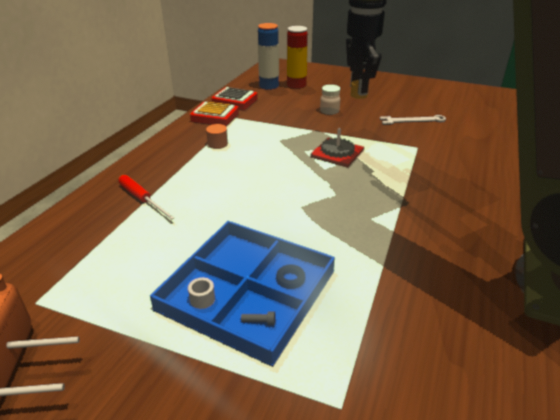

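The bush is held between the pads. The gear centre is at about (272,146), with the rod tip near (272,157). I'll enlarge this for the tip and the bush rims.

Run:
```python
from h import *
c=pickle.load(open('pics/w3.pkl','rb'));a=cv2.imread('pics/w3.png')
cv2.imwrite('pics/c4.png',np.hstack([cv2.resize(a[90:210,220:320],(400,480),interpolation=3),cv2.resize(a[225:345,230:330],(400,480),interpolation=3)]))
P=cloud(c); q=P[140:165,262:282].reshape(-1,3); q=q[q[:,2]>.06]; print(len(q),q.mean(0),q.max(0),q.min(0))
print(at_z(c,272,145,.024))
# gripped bush points
m=cv2.inRange(cv2.cvtColor(c['color'],cv2.COLOR_RGB2HSV),(12,90,40),(30,255,255))[225:345,236:322]>0
q=P[225:345,236:322][m]; q=q[q[:,2]>.12]; print(len(q),np.percentile(q,[1,50,99],axis=0))
t=q[q[:,2]>np.percentile(q[:,2],99)-.004];print(len(t),(t.min(0)+t.max(0))/2,t.min(0),t.max(0))
```

```text
115 [ 0.5223806  -0.27301956  0.07782703] [ 0.55255806 -0.25558798  0.29549215] [ 0.51675214 -0.2779475   0.06044878]
[ 0.52210008 -0.27248678  0.024     ]
6257 [[ 0.47177004 -0.32394664  0.14594665]
 [ 0.48897504 -0.30703032  0.16990597]
 [ 0.50878266 -0.28652586  0.17450391]]
3030 [ 0.51114205 -0.29053193  0.23299818] [ 0.46972604 -0.32547589  0.17050422] [ 0.55255806 -0.25558798  0.29549215]
```

View pics/c4.png

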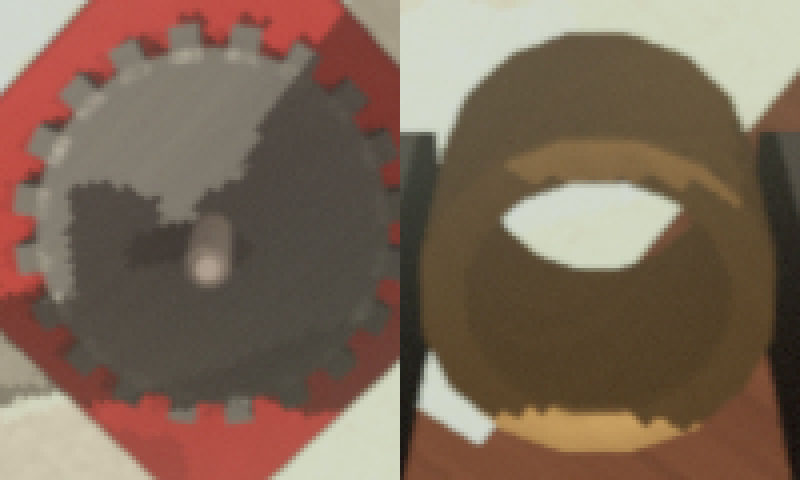

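Run:
```python
from h import *
c=pickle.load(open('pics/w3.pkl','rb'))
b=[at_z(c,279.2,298.7,z) for z in (.170,.174,.178)]
r=at_z(c,271.75,157,.069);g=at_z(c,272.5,145,.024);print(r,g,b,r-b[1],readout.get_obs()['ee_pos'])
```

```text
[ 0.52065136 -0.27460617  0.069     ] [ 0.52235433 -0.27280389  0.024     ] [array([ 0.4881558, -0.3072256,  0.17     ]), array([ 0.49020859, -0.30557967,  0.174     ]), array([ 0.49226138, -0.30393375,  0.178     ])] [ 0.03044277  0.0309735  -0.105     ] [ 0.48967079 -0.30439122  0.15219715]
```

```bash
python3 -m crank '[{"dx":0.031,"dy":0.031,"dz":0,"wx":0,"wy":0,"wz":0},{"dx":0.031,"dy":0.031,"dz":-0.03,"wx":0,"wy":0,"wz":0},{"dx":0.031,"dy":0.031,"dz":-0.06,"wx":0,"wy":0,"wz":0},{"dx":0.031,"dy":0.031,"dz":-0.08,"wx":0,"wy":0,"wz":0},{"dx":0.031,"dy":0.031,"dz":-0.10,"wx":0,"wy":0,"wz":0},{"dx":0.031,"dy":0.031,"dz":-0.11,"wx":0,"wy":0,"wz":0},{"dx":0.031,"dy":0.031,"dz":-0.117,"wx":0,"wy":0,"wz":0},{"dx":0.031,"dy":0.031,"dz":-0.12,"wx":0,"wy":0,"wz":0},{"dx":0.031,"dy":0.031,"dz":-0.12,"wx":0,"wy":0,"wz":0}]' 
python3 -c "
from h import *
snap('wrist','w5')"
```

```text
time: 6.38
ee_pos: [0.5209, -0.2748, 0.0334]
ee_rot: [[0.781, 0.625, 0.001], [0.625, -0.781, -0.0], [0.001, 0.001, -1.0]]
ft_force: [-1.0, 2.0, 2.2]
grip_width: 0.0377
grip_force: 51.6
```

View pics/w5.png

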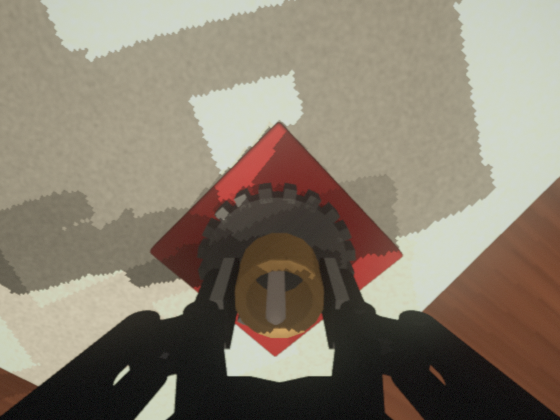

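The rod runs up through the bore, from about (278,278) to (276,318), and the z force shows the bush has touched down. I'll release and lift straight up.

```bash
python3 -m crank '[{"dx":0,"dy":0,"dz":0,"wx":0,"wy":0,"wz":0},{"dx":0,"dy":0,"dz":0,"wx":0,"wy":0,"wz":0},{"dx":0,"dy":0,"dz":0,"wx":0,"wy":0,"wz":0},{"dx":0,"dy":0,"dz":0,"wx":0,"wy":0,"wz":0},{"dx":0,"dy":0,"dz":0.03,"wx":0,"wy":0,"wz":0},{"dx":0,"dy":0,"dz":0.07,"wx":0,"wy":0,"wz":0},{"dx":0,"dy":0,"dz":0.11,"wx":0,"wy":0,"wz":0},{"dx":-0.03,"dy":-0.03,"dz":0.12,"wx":0,"wy":0,"wz":0},{"dx":-0.03,"dy":-0.03,"dz":0.12,"wx":0,"wy":0,"wz":0},{"dx":-0.03,"dy":-0.03,"dz":0.12,"wx":0,"wy":0,"wz":0}]' 0.7
python3 -c "
from h import *
c=snap('wrist','w6');P=cloud(c)
m=cv2.inRange(cv2.cvtColor(c['color'],cv2.COLOR_RGB2HSV),(12,90,40),(30,255,255))>0
q=P[m];q=q[(np.abs(q[:,:2]-[.522,-.274])<.03).all(1)&(q[:,2]>.048)&(q[:,2]<.062)];print(len(q),q[:,2].mean(),(q.min(0)+q.max(0))/2)
a=cv2.imread('pics/w6.png');cv2.imwrite('pics/c6.png',cv2.resize(a[80:230,180:380],(800,600),interpolation=3))"
```

```text
time: 7.68
ee_pos: [0.4905, -0.3048, 0.152]
ee_rot: [[0.781, 0.624, -0.0], [0.624, -0.781, 0.001], [0.0, -0.001, -1.0]]
ft_force: [1.1, 1.5, -0.3]
grip_width: 0.0599
grip_force: 0.0
1235 0.05412926253236235 [ 0.52043886 -0.27631149  0.05234526]
```

View pics/c6.png

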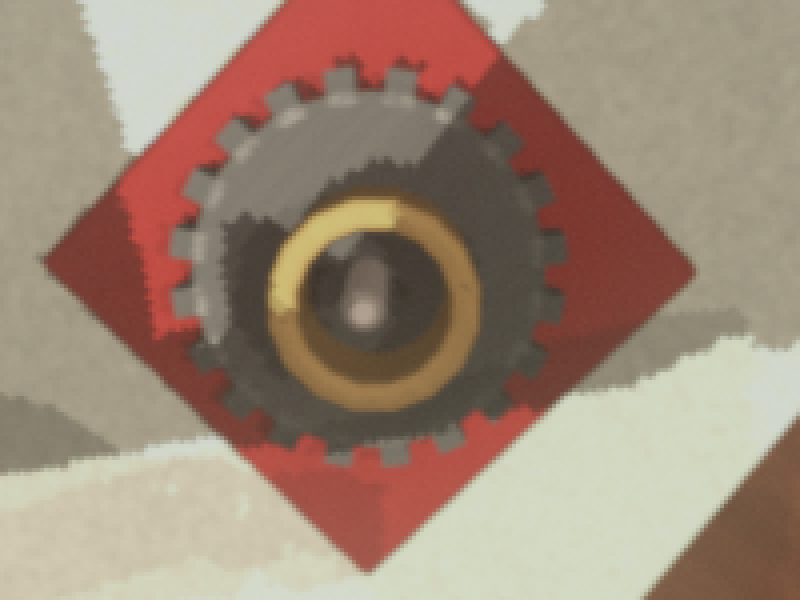

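The bush lies flat on the gear with its ring centred at crop (374,303) and the rod inside the bore. Its top is at 54 mm, as it should be.

```bash
python3 -c "
from rig import workorder
print(workorder.job_done())"
```

```text
the job is handed in; nothing more can be done
None
```

The brass bush is over the rod and lying flat on the steel gear, about 3 mm off the rod's axis with its top at 54 mm. The steel bush was never touched, and I handed the job in at about 7.7 s of the 32 s allowed; no verdict was returned.

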